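# Unclamp a chocolate plinth onto the cake stand

## Task

The chocolate plinth glued up in the leaning decorating clamp has set: slide the clamp's jaw fully open by its handle, then lift the plinth out and stand it upright in the middle of the white cake stand. Set it down rather than dropping it, leave the jaw open, and do not disturb the cup, the dome pastry or the spoon.

Things in the scene. Friction and masses are not known exactly. Their poses are not given: they have to be found in the camera images.
- clamp: Fixed steel clamp, turned only about its vertical z. Origin: on the table under the held plinth's middle. Bed 110 x 270 mm, y -83 to 187, 65 mm above the origin, tilted 30 degrees to face away from the robot: normal (0.5,0,0.866), downhill (0.866,0,-0.5) in its frame. Fixed jaw y -81 to -63, 45 mm high; sliding jaw on +y. Lip 10 mm high, 6 thick, 32 mm downhill of the middle stops the plinth.
- jaw (a joint): How far the sliding jaw is open (m): 0 to 0.004 at the start, 0.055 fully open at its stop. Slides level along the clamp's +y, stays where left; friction about 5 N, light damping. Its block (80 mm wide, 24 mm high above the bed) has a hook 12 mm thick reaching up to 10 mm over the plinth's foot plate when closed, so that it must be opened first.
- jaw_grip (a point): Grip point in the upright steel handle bar of the sliding jaw; moves with it. Axes: z the bed's normal, x downhill, y the opening direction. Bar 14 mm thick (x), 30 mm long (y), 42 mm tall (z) above the jaw's block; the point is on its centre line, 14 mm below its top, 28 mm above the block. Its near end is 32 mm or more from the plinth's block.
- plinth: Loose chocolate plinth, about 0.2 to 0.4 kg. Foot plate 64 (x) x 124 (y) x 10 mm; on it a block 40 (x) x 100 (y) mm, striped, from 10 to 60 mm above the underside; three cream rosettes on top, the middle one up to 82 mm. Origin: centre of the underside, z up through the block. It starts on the clamp's bed: z the bed's normal, x downhill, y the opening direction.
- cake_stand: White ceramic footed cake stand, fixed. Round plate 250 mm in diameter, flat top 90 mm above the table, on a stem. Origin at the table under its centre.
- stand_top (a point): Centre of the cake stand's flat top surface, 90 mm above the table.
- cup: Black cup fixed on its black saucer, bystander. Saucer 136 mm across, cup 84 mm across, 71 mm high. Origin: centre of the underside.
- dome_pastry: Orange dome pastry with a biscuit and cream swirl on a gold tray 104 mm across, 68 mm high, bystander. Origin: centre of the underside.
- spoon: Steel spoon lying on the table, bystander. Origin: underside, about the middle; its x axis runs along it.
Things that resemble listed ones, but are neither listed nor needed, are in the scene too. Leave any purple look-alike of the plinth alone.

How it is judged:
By the outcome, as a careful person would: the job done as asked, in the order asked, and still so for the second after the job is handed in, with the robot touching nothing.
It also fails if it takes over 59 s, if anything falls off the work surface, if the arm or the gripper's body presses on something with over 40 N, if the wrist force passes 120 N, or if a joint passes its speed limit or range.

## Robot

A 7-joint arm with a two-finger parallel gripper is mounted at the origin on the work surface. World frame = base frame: x ahead of the robot, y to its left, z up, the work surface at z = 0. Lengths are in m, angles in rad, forces in N, time in s.
With the tool pointing down it reaches from about 0.425 to 0.875 m from the base axis. Payload 4.7 kg.
Tool frame: the origin (TCP) lies midway between the tips of the shut fingers; the grasp point (between the pads) lies 19 mm behind it; z points along the fingers, y is the line along which they close (so a half turn about z gives the same grasp; the last joint's range is limited). The gripper opens to 87 mm and grips with 3 to 60 N. Pads are 19 mm wide; open, the fingers measure 117 mm over their backs; the gripper's body (75 mm by 190 mm) begins 51 mm behind the grasp point.
Start: joints at [-1.291, 0.321, -0.07, 1.45, 0.023, 1.371, -0.057], TCP at [0.171, 0.627, 0.2] pointing down, gripper open.
Joint ranges: [-2.86, 2.86], [-0.3, 2.09], [-1.38, 1.24], [0.06, 2.45], [-1.56, 4.7], [0.09, 2.05], [-2.69, 2.69]. Speed limits (rad/s): [2.57, 2.57, 3.14, 3.14, 3.14, 3.14, 3.14].

## Interface

Orientations are given as a rotation vector (axis times angle).
In Python, from bench import ctrl gives the robot as it stands. The module is installed in compiled form; this text tells all that it offers.
- The arm moves only by the shell command python3 -m handwheel 'ROWS' [FORCE]. ROWS is JSON, a list of rows, each a list of 7 numbers: the finger opening in m, from 0 to 0.087, then the shift along the tool's x, y, z in m, then the turn, a rotation vector about the tool's x, y, z in degrees. A call has 1 to 12 rows; each row shifts and turns the commanded pose from where the row before left it, along the tool's axes as they then stand; what a row does not reach is not made up. A row lasts 1/8 s, in which the tool goes at most 62.5 mm and 10.7 degrees, less where a joint would pass 70% of its speed; a pose out of reach is approached as far as the arm can. A call is refused whole if a number of a shift passes 0.0625 or a number of a turn 10.7, either way. A call with a gripper value outside its range is refused whole. The fingers move at their own pace and stop on an object; FORCE is the grip in N (left out, the last holds). Time passes only in rows, so rows that do not move let the fingers close. It gives the time, the measured TCP pose, the force, the opening and the grip force at its end, in the units of the state.
- ctrl.get_state(): the state, without advancing time (a new reading comes with each control period).
- ctrl.get_image(name): name is "scene" or "top" or "wrist"; returns (picture, depth): 480x640x3 uint8, blue, green, red; 480x640 float32, m along the optical axis (not along the pixel's ray), 0 where there is no reading.
- ctrl.camera_info(name): a dict with "intrinsics" (3x3 intrinsics, pixels), "D" ([k1, k2, p1, p2, k3] as OpenCV has them; the pictures are not rectified), "R" (3x3) and "t" (3): a world point X has camera coordinates R X + t. Camera axes: x right, y down, z forward; pixel columns grow to the right and rows downward; lengths in m; the calibration is good to about 2 mm. A picture is of the moment at which its call begins: read the wrist's pose just before it. camera_info takes no time and is no camera call; for the wrist camera it gives the pose at the moment of the call.
- ctrl.close_job(): hands the job in; it is judged then, once.
The state is a dict: "time": time; "joint_positions": joint angles; "qd": joint speeds; "joint_torque": joint torques, N m; "position": TCP position; "tool_rot": TCP orientation; "ft_force": force on the tool from outside, world axes, zero at the start; "torque": the same for the moment, N m; "grip_width": opening from 0.0 (shut) to 1.0 (fully open); "grip_force": force on a finger pad.
Only numpy, scipy, OpenCV 4.12 (cv2) and the standard library are available. Lean on these libraries where they do the work, as an engineer would, in place of code of your own. Each camera call takes 0.05 s, during which the arm holds its last target. There are 200 camera calls.

## Working session

There is one attempt and no reset: what is moved stays moved. The work goes in short steps, Python scripts to look and compute and a shell command to move; the robot and the scene stay as the last step left them, time stands still between calls to the robot, and variables do not carry over. Pictures are saved under pics/ and viewed, at most 10 in all, crops included, and the job is handed in when it is done.

```bash
mkdir -p pics; cat > h.py <<'E'
import numpy as np, cv2
from bench import ctrl
from scipy.spatial.transform import Rotation as Ro
def grab(n):
    ci=ctrl.camera_info(n); im,d=ctrl.get_image(n); return im.copy(),d.copy(),ci
def save(n,tag):
    im,d,ci=grab(n); cv2.imwrite(f'pics/{tag}.png',im); np.savez(f'{tag}.npz',im=im,d=d,K=ci["intrinsics"],D=ci["D"],R=ci["R"],t=ci["t"])
class V:
    def __init__(s,tag):
        z=np.load(tag+'.npz'); s.im,s.d,s.K,s.D,s.R,s.t=[z[k] for k in('im','d','K','D','R','t')]
        s.C=-s.R.T@s.t
    def ray(s,u,v):
        p=cv2.undistortPoints(np.array([[[u,v]]],float),s.K,s.D)[0,0]
        return s.R.T@np.array([p[0],p[1],1.])
    def onz(s,u,v,z):
        r=s.ray(u,v); return s.C+r*(z-s.C[2])/r[2]
    def dep(s,u,v):
        w=s.d[int(v)-1:int(v)+2,int(u)-1:int(u)+2]; w=w[w>0]
        return s.C+s.ray(u,v)*np.median(w) if len(w) else None
    def pix(s,X):
        return cv2.projectPoints(np.array(X,float).reshape(-1,3),cv2.Rodrigues(s.R)[0],s.t,s.K,s.D)[0].reshape(-1,2)
    def cloud(s):
        v,u=np.mgrid[:480,:640]
        p=cv2.undistortPoints(np.stack([u,v],-1).reshape(-1,1,2).astype(float),s.K,s.D).reshape(480,640,2)
        c=np.dstack([p,np.ones((480,640))])*s.d[...,None]
        return (c-s.t)@s.R
E
python3 - <<'E'
from h import *
save('top','t0');save('scene','s0')
s=ctrl.get_state();print(s['time'],s['position'],s['tool_rot'],Ro.from_rotvec(s['tool_rot']).as_matrix().round(3))
for n in('t0','s0'):
    v=V(n);print(v.C,v.R.round(2).tolist(),(v.d>0).mean())
E
```

```text
0.1 [0.17062471 0.62664973 0.1991933 ] [-4.16184565e-01 -3.11375900e+00  2.63752265e-03] [[-0.965  0.263 -0.   ]
 [ 0.263  0.965 -0.002]
 [-0.    -0.002 -1.   ]]
[ 0.42271939 -0.06298928  1.2144219 ] [[-0.02, -1.0, -0.01], [-0.99, 0.02, -0.12], [0.12, 0.01, -0.99]] 0.9960611979166667
[1.15518153 0.23529117 0.59508328] [[-0.42, 0.91, 0.01], [0.56, 0.27, -0.78], [-0.71, -0.32, -0.62]] 0.9959212239583334
```

View pics/t0.png

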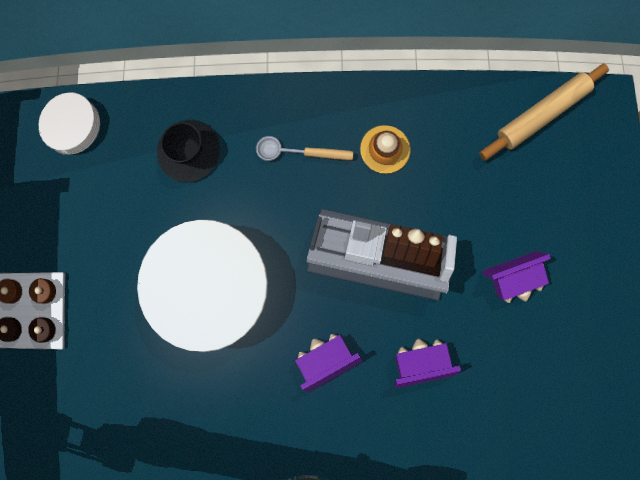

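View pics/s0.png

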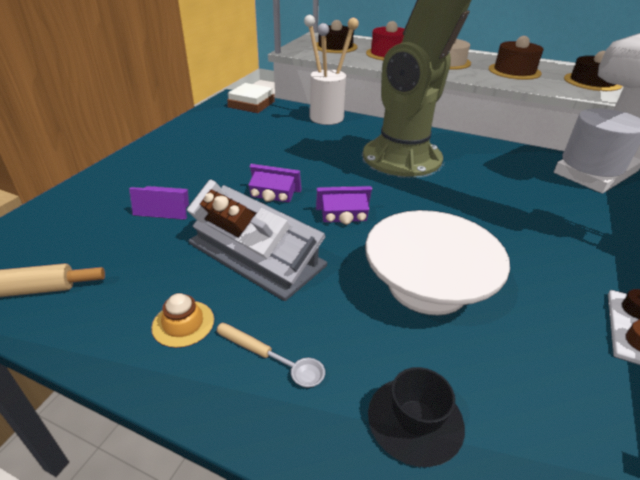

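The top view shows the brown striped plinth in the clamp at (413,248). Things that could be mistaken for it are the purple look-alikes at (520,277), (327,360) and (427,362), and the chocolates on the tray at (40,290). I choose (413,248) because it is brown, striped and in the grey clamp. The handle is near (365,232), the stand at (202,285), the cup at (188,148), the spoon at (305,150) and the dome at (386,148).

```bash
python3 - <<'E'
from h import *
t,s=V('t0'),V('s0')
a=cv2.resize(t.im[195:310,295:475],None,fx=4,fy=4,interpolation=cv2.INTER_CUBIC)[:, :720]
b=cv2.resize(s.im[170:310,180:340],None,fx=4,fy=4,interpolation=cv2.INTER_CUBIC)
# two separate crops stacked at 600 high
h=lambda i,H:cv2.resize(i,(int(i.shape[1]*H/i.shape[0]),H))
a=cv2.resize(a,(450,288)); 
cv2.imwrite('pics/c0.png',cv2.resize(t.im[195:310,295:475],(800,511),interpolation=cv2.INTER_CUBIC)) # scale 4.444
cv2.imwrite('pics/c1.png',cv2.resize(s.im[170:300,180:340],(738,600),interpolation=cv2.INTER_CUBIC)) # scale 4.615
# stand: white mask, z by depth
for n,v in(('t',t),('s',s)):
    P=v.cloud(); hsv=cv2.cvtColor(v.im,cv2.COLOR_BGR2HSV)
    m=(hsv[...,1]<60)&(hsv[...,2]>170)&(P[...,2]>.07)&(P[...,2]<.11)&(P[...,0]>.25)&(P[...,0]<.8)
    k,l,st,c=cv2.connectedComponentsWithStats(m.astype(np.uint8)); i=1+np.argmax(st[1:,4]); mm=l==i
    cn=max(cv2.findContours(mm.astype(np.uint8),0,1)[0],key=len).reshape(-1,2)
    z=np.median(P[mm][:,2]); W=np.array([v.onz(x,y,z)[:2] for x,y in cn])
    (cx,cy),r=cv2.minEnclosingCircle(W.astype(np.float32)); A=np.c_[2*W,np.ones(len(W))]; q=np.linalg.lstsq(A,(W**2).sum(1),rcond=None)[0]
    print(n,'stand z',z,cx,cy,r,'fit',q[:2],np.sqrt(q[2]+q[0]**2+q[1]**2))
    # brown block
    b=(hsv[...,0]<25)&(hsv[...,1]>60)&(hsv[...,2]<140)&(P[...,2]>.05)&(P[...,2]<.25)&(P[...,0]>.3)&(P[...,0]<.8)&(abs(P[...,1]+.2)<.2)
    Q=P[b]; print(' brown',b.sum(),Q.mean(0),Q.min(0),Q.max(0))
    # bed region: all points above clamp
    g=(P[...,2]>.03)&(P[...,2]<.25)&(hsv[...,1]<60)&(abs(P[...,1]+.15)<.25)&(P[...,0]>.3)&(P[...,0]<.7)
    print(' grey',g.sum(),P[g].min(0),P[g].max(0))
E
```

```text
t stand z 0.08954599508063585 0.49339520931243896 0.18638597428798676 0.12412010133266449 fit [0.49348166 0.18635064] 0.12267870887914456
 brown 1903 [ 0.54732136 -0.21003362  0.10407515] [ 0.503218   -0.27145644  0.0502467 ] [ 0.79230297 -0.14996695  0.13077735]
 grey 6878 [ 0.35405027 -0.29611195  0.03010696] [0.63014502 0.09997493 0.14060113]
s stand z 0.09184547570966066 0.49781301617622375 0.18895836174488068 0.1265806257724762 fit [0.49775119 0.18812987] 0.12387318699180327
 brown 1051 [ 0.57333846 -0.19954455  0.0980342 ] [ 0.52663334 -0.26930608  0.05015455] [ 0.76402847 -0.15158014  0.12847077]
 grey 6927 [ 0.35455213 -0.29672506  0.03000672] [0.63130807 0.09998596 0.13935911]
```

View pics/c0.png

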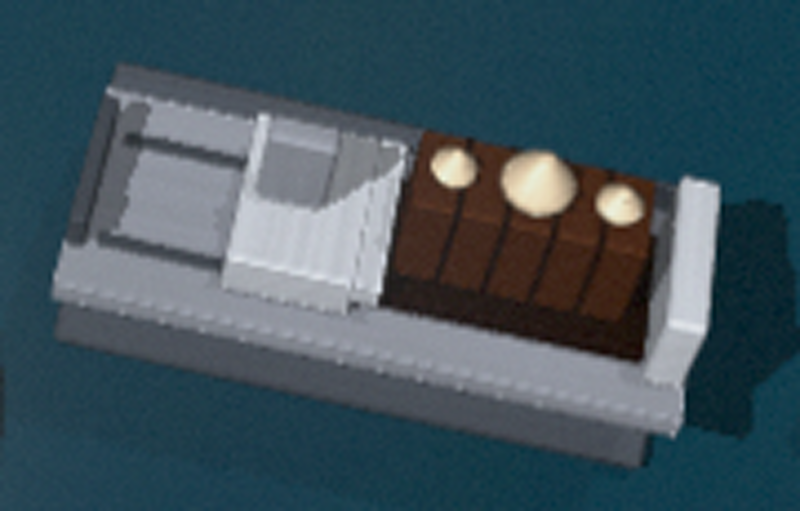

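View pics/c1.png

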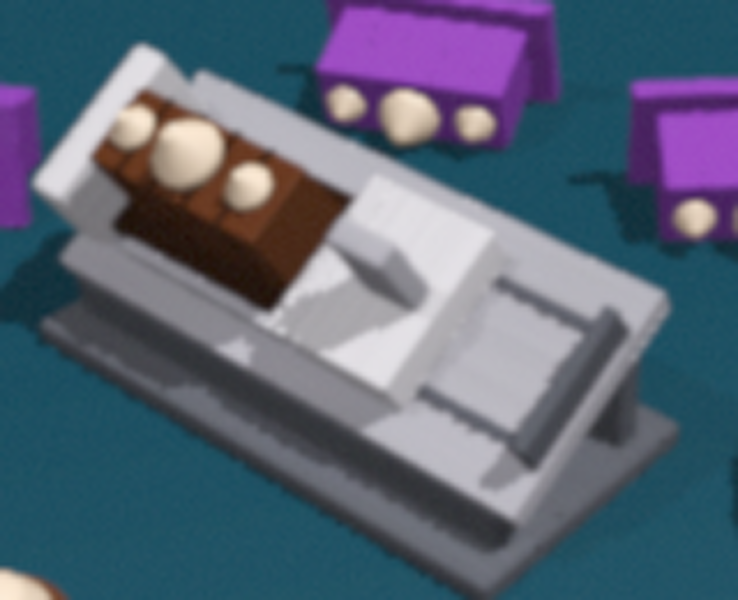

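The crop confirms the brown striped plinth in the clamp, with rosettes at crop (453,165), (541,183) and (620,203). The handle bar rises from the white jaw at crop (300,170) in the top view and (380,260) in the scene view. The clamp's +y points left and slightly up in the top image.

```bash
cat > m.py <<'E'
from h import *
t,s=V('t0'),V('s0')
P={n:v.cloud() for n,v in(('t',t),('s',s))}
H={'t':cv2.cvtColor(t.im,cv2.COLOR_BGR2HSV),'s':cv2.cvtColor(s.im,cv2.COLOR_BGR2HSV)}
# yaw from block's dark/light edges: clamp bed's uphill edge points & plane
def reg(n):
    p=P[n]; return (p[...,2]>.02)&(p[...,2]<.24)&(p[...,0]>.4)&(p[...,0]<.7)&(p[...,1]>-.31)&(p[...,1]<.05)&(np.hypot(p[...,0]-.495,p[...,1]-.187)>.14)&~((H[n][...,0]>125)&(H[n][...,0]<160)&(H[n][...,1]>90))
if __name__=='__main__':
    best=None
    for n in 'ts':
        q=P[n][reg(n)]
        rng=np.random.default_rng(0); bb=0
        for _ in range(3000):
            a=q[rng.choice(len(q),3,False)]; nn=np.cross(a[1]-a[0],a[2]-a[0]); L=np.linalg.norm(nn)
            if L<1e-5: continue
            nn/=L; nn*=np.sign(nn[2])
            if abs(nn[2]-.866)>.05: continue
            c=(abs((q-a[0])@nn)<.0025).sum()
            if c>bb: bb=c;b=(nn,a[0])
        for _ in range(3):
            i=abs((q-b[1])@b[0])<.003; c=q[i].mean(0); w=np.linalg.svd(q[i]-c)[2][2]; w*=np.sign(w[2]); b=(w,c)
        print(n,len(q),i.sum(),'n',w.round(3),'yaw',np.degrees(np.arctan2(w[1],w[0])),'c',c.round(4),'d',w@c)
E
python3 m.py
```

```text
t 7520 2446 n [ 0.484 -0.118  0.867] yaw -13.668404757222804 c [ 0.5439 -0.1146  0.0752] d 0.34199761774623116
s 7502 2750 n [ 0.486 -0.121  0.866] yaw -14.036962261991732 c [ 0.5659 -0.1177  0.0649] d 0.3452446236070891
```

```bash
python3 - <<'E'
from m import *
th=np.radians(-13.9)
Rz=Ro.from_euler('z',-13.9,degrees=True).as_matrix()
B=Rz@np.array([[.866,0,.5],[0,1,0],[-.5,0,.866]])  # cols: x downhill,y,z normal
print(B.round(3).tolist())
pc=lambda a:np.percentile(a,[1,5,50,95,99]).round(4)
O=np.array([.55,-.2,.065])
for n in 'ts':
    r=reg(n); p=P[n][r]; h=H[n][r]; b=(p-O)@B
    z=b[:,2]; 
    hist,e=np.histogram(z,bins=np.arange(-.03,.12,.003)); print(n,'z0 peak',[(round(e[i],3),hist[i]) for i in np.argsort(-hist)[:6]])
    br=(h[:,0]<22)&(h[:,1]>90)&(h[:,2]<150)
    z0=e[np.argmax(hist)]+.0015; 
    zb=z-z0
    k=br&(zb>.02)&(zb<.063)
    print(' block x',pc(b[k,0]),'y',pc(b[k,1]),'z',pc(zb[k]))
    k=br&(zb>.056)&(zb<.064); print(' blocktop x',pc(b[k,0]),'y',pc(b[k,1]))
    cr=(h[:,2]>150)&(h[:,1]>30)&(h[:,1]<130)&(h[:,0]<30)&(zb>.06)
    for lo,hi in((-.06,-.02),(-.02,.02),(.02,.06)):
        yc=b[br,1]; m=(np.percentile(yc,1)+np.percentile(yc,99))/2
        k=cr&(b[:,1]>m+lo)&(b[:,1]<m+hi); 
        if k.sum()>3: print('  ros',k.sum(),b[k].mean(0).round(4),zb[k].max())
    k=~br&~cr&(zb>.034)&(b[:,1]>.05)&(b[:,1]<.16); print(' handle',k.sum(),'x',pc(b[k,0]),'y',pc(b[k,1]),'z',pc(zb[k]))
    k=~br&(zb>.012)&(zb<.03)&(b[:,1]>.03)&(b[:,1]<.16); print(' jaw',k.sum(),'x',pc(b[k,0]),'y',pc(b[k,1]),'z',pc(zb[k]))
    k=~br&(zb>.03)&(b[:,1]<-.03); print(' fixed jaw',k.sum(),'x',pc(b[k,0]),'y',pc(b[k,1]),'z',pc(zb[k]))
    k=~br&(abs(zb)<.004); print(' bed x',pc(b[k,0]),'y',pc(b[k,1]))
E
```

```text
[[0.841, 0.24, 0.485], [-0.208, 0.971, -0.12], [-0.5, 0.0, 0.866]]
t z0 peak [(np.float64(-0.006), np.int64(1525)), (np.float64(-0.003), np.int64(674)), (np.float64(0.018), np.int64(658)), (np.float64(-0.009), np.int64(574)), (np.float64(0.054), np.int64(428)), (np.float64(0.003), np.int64(355))]
 block x [-0.0286 -0.0277 -0.0247  0.0089  0.0128] y [-0.0561 -0.053  -0.0071  0.0389  0.0418] z [0.0208 0.0233 0.0541 0.0618 0.0627]
 blocktop x [-0.0277 -0.0265 -0.0156  0.0115  0.0134] y [-0.0563 -0.0538 -0.0054  0.039   0.0414]
  ros 50 [-0.0094 -0.0424  0.0639] 0.07557289610225494
  ros 150 [-0.0126 -0.0063  0.0681] 0.08499416643570915
  ros 52 [-0.0098  0.0276  0.0638] 0.07636181236056105
 handle 256 x [-0.016  -0.0151 -0.0126 -0.0034 -0.0011] y [0.0753 0.0766 0.0896 0.1031 0.1044] z [0.0347 0.0369 0.0574 0.0674 0.0684]
 jaw 1039 x [-0.0486 -0.0471 -0.0223  0.0254  0.0308] y [0.0421 0.0468 0.0704 0.1081 0.1103] z [0.0131 0.0166 0.0238 0.027  0.0282]
 fixed jaw 491 x [-0.0471 -0.0455 -0.0108  0.0264  0.0325] y [-0.0885 -0.0873 -0.0759 -0.0385 -0.0354] z [0.0308 0.0341 0.0448 0.0688 0.07
[... 525 characters left out ...]
 -0.0473  0.009   0.0418  0.0433]
  ros 63 [-0.0065 -0.0385  0.0649] 0.07388698541637453
  ros 160 [-0.0063 -0.0007  0.0706] 0.08207252237194873
  ros 68 [-0.0068  0.0311  0.0649] 0.07366885344000733
 handle 205 x [-0.0137 -0.0127 -0.0054 -0.0004 -0.0003] y [0.0778 0.0795 0.0979 0.1056 0.1063] z [0.0347 0.0374 0.0608 0.0662 0.067 ]
 jaw 1138 x [-0.0461 -0.0434  0.0006  0.0307  0.0323] y [0.0426 0.0472 0.0847 0.1112 0.1121] z [0.0127 0.0165 0.0228 0.0253 0.0269]
 fixed jaw 438 x [-0.0459 -0.0421 -0.004   0.0297  0.0324] y [-0.0874 -0.0855 -0.0721 -0.0356 -0.0321] z [0.0307 0.0335 0.0441 0.0675 0.0713]
 bed x [-0.0619 -0.0596  0.0013  0.0455  0.0472] y [-0.084  -0.0643  0.117   0.1763  0.1794]
```

```bash
cat > g.py <<'E'
from h import *
import sys
B=Ro.from_euler('z',-13.9,degrees=True).as_matrix()@Ro.from_euler('y',30,degrees=True).as_matrix()
O=np.array([.55,-.2,.065]); PL=np.array([-.0065,-.0055,-.0037])   # plinth origin, bed coords
def bed(x,y,z): return O+B@(PL+np.array([x,y,z]))       # relative to plinth origin, bed axes
RT=np.c_[B[:,1],B[:,0],-B[:,2]]                         # tool rot for clamp work
def tcp(grasp,R): return grasp+.019*R[:,2]
def down(yaw):  # tool x at yaw deg, pointing down
    a=np.radians(yaw); x=np.array([np.cos(a),np.sin(a),0]); z=np.array([0,0,-1.]); return np.c_[x,np.cross(z,x),z]
def plan(wps,start=None):
    if start is None:
        s=ctrl.get_state(); p,R=np.array(s['position']),Ro.from_rotvec(s['tool_rot'])
        print('t',s['time'],'p',p.round(4),'F',np.round(s['ft_force'],1),'w',s['grip_width'],s['grip_force'])
    else: p,R=start
    for q,Q,n in wps:
        Q=Ro.from_matrix(Q); out=[]
        for k in range(n,0,-1):
            d=np.round(R.inv().apply((q-p)/k),4); r=np.round((R.inv()*Q).as_rotvec(degrees=True)/k,1)
            p=p+R.apply(d); R=R*Ro.from_rotvec(r,degrees=True); out.append([*d.tolist(),*r.tolist()])
        print(n,'->',p.round(4),'max',np.abs(out)[:,:3].max(),np.abs(out)[:,3:].max())
        for o in out: print('  ',o)
E
python3 - <<'E'
from g import *
hg=bed(0,.0965,.052); print('handle',hg,'plinth',bed(0,0,0))
plan([(np.array([.47,.33,.28]),down(120),9),(tcp(bed(0,.0965,.052+.09),RT),RT,12)])
E
```

```text
handle [ 0.58983923 -0.11611402  0.11007903] plinth [ 0.5414186  -0.20354224  0.06504571]
t 0.1 p [0.1706 0.6266 0.1992] F [ 0.4 -0.8  0.1] w 0.9956771516217418 0.0
9 -> [0.47 0.33 0.28] max 0.0468 5.0
   [-0.0408, -0.0231, -0.0089, -0.0, 0.0, 5.0]
   [-0.0426, -0.0194, -0.0089, -0.0, 0.0, 5.0]
   [-0.0441, -0.0157, -0.0089, -0.0, 0.0, 5.0]
   [-0.0453, -0.0117, -0.009, -0.0, 0.0, 5.0]
   [-0.0462, -0.0078, -0.0089, -0.0, 0.0, 5.0]
   [-0.0467, -0.0037, -0.009, -0.0, 0.0, 4.9]
   [-0.0468, 0.0003, -0.0089, -0.0, 0.0, 5.0]
   [-0.0467, 0.0044, -0.009, -0.0, 0.0, 4.9]
   [-0.0461, 0.0084, -0.0089, -0.1, 0.1, 5.0]
12 -> [ 0.6243 -0.1246  0.1716] max 0.0403 3.6
   [-0.0392, -0.0078, 0.009, 2.4, 1.0, 3.6]
   [-0.0398, -0.0049, 0.0086, 2.4, 0.9, 3.6]
   [-0.0402, -0.0021, 0.0081, 2.4, 1.0, 3.6]
   [-0.0403, 0.0008, 0.0074, 2.4, 0.9, 3.6]
   [-0.0403, 0.0036, 0.0067, 2.4, 1.0, 3.6]
   [-0.0401, 0.0064, 0.0058, 2.4, 0.9, 3.6]
   [-0.0397, 0.0091, 0.0048, 2.4, 1.0, 3.5]
   [-0.0391, 0.0117, 0.0037, 2.3, 1.0, 3.5]
   [-0.0384, 0.0142, 0.0025, 2.4, 0.9, 3.6]
   [-0.0375, 0.0167, 0.0013, 2.3, 1.0, 3.5]
   [-0.0364, 0.0189, -0.0001, 2.4, 0.9, 3.6]
   [-0.0351, 0.0212, -0.0014, 2.3, 1.0, 3.6]
```

```bash
python3 -m handwheel '[[0.087,-0.041,-0.023,-0.009,0,0,5],[0.087,-0.043,-0.019,-0.009,0,0,5],[0.087,-0.044,-0.016,-0.009,0,0,5],[0.087,-0.045,-0.012,-0.009,0,0,5],[0.087,-0.046,-0.008,-0.009,0,0,5],[0.087,-0.047,-0.004,-0.009,0,0,5],[0.087,-0.047,0,-0.009,0,0,5],[0.087,-0.047,0.004,-0.009,0,0,5],[0.087,-0.046,0.008,-0.009,0,0,5]]' 30
python3 -m handwheel '[[0.087,-0.039,-0.008,0.009,2.4,1,3.6],[0.087,-0.04,-0.005,0.009,2.4,1,3.6],[0.087,-0.04,-0.002,0.008,2.4,1,3.6],[0.087,-0.04,0.001,0.007,2.4,1,3.6],[0.087,-0.04,0.004,0.007,2.4,1,3.6],[0.087,-0.04,0.006,0.006,2.4,1,3.6],[0.087,-0.04,0.009,0.005,2.4,1,3.6],[0.087,-0.039,0.012,0.004,2.4,1,3.6],[0.087,-0.038,0.014,0.002,2.4,0.9,3.6],[0.087,-0.037,0.017,0.001,2.3,0.9,3.5],[0.087,-0.036,0.019,0,2.4,0.9,3.6],[0.087,-0.035,0.021,-0.001,2.3,0.9,3.6]]'
python3 - <<'E'
from g import *
s=ctrl.get_state();print(np.round(s['joint_positions'],2))
plan([(tcp(bed(0,.0965,.052+.09),RT),RT,1),(tcp(bed(0,.0965,.052),RT),RT,4)])
save('wrist','w1')
E
```

```text
time: 1.23
position: [0.4699, 0.3273, 0.2811]
tool_rot: [-1.58, -2.715, 0.001]
ft_force: [0.6, 1.2, -0.1]
grip_width: 0.997
grip_force: 0.0
time: 2.72
position: [0.6212, -0.1252, 0.1701]
tool_rot: [-2.125, -1.648, 0.448]
ft_force: [1.1, -0.2, 0.4]
grip_width: 1.0
grip_force: 0.0
[-0.11  0.82  0.59  0.98 -0.35  1.97  0.13]
t 2.725 p [ 0.6212 -0.1252  0.1701] F [ 1.1 -0.2  0.4] w 1.0000870412321463 0.0
1 -> [ 0.6242 -0.1246  0.1715] max 0.0027 0.4
   [0.0013, 0.0017, -0.0027, -0.3, -0.2, -0.4]
4 -> [ 0.5806 -0.1139  0.0936] max 0.0225 0.0
   [0.0, 0.0, 0.0225, -0.0, 0.0, -0.0]
   [0.0, 0.0, 0.0225, -0.0, 0.0, -0.0]
   [0.0, 0.0, 0.0225, -0.0, 0.0, -0.0]
   [0.0, 0.0001, 0.0225, -0.0, 0.0, -0.0]
```

View pics/w1.png

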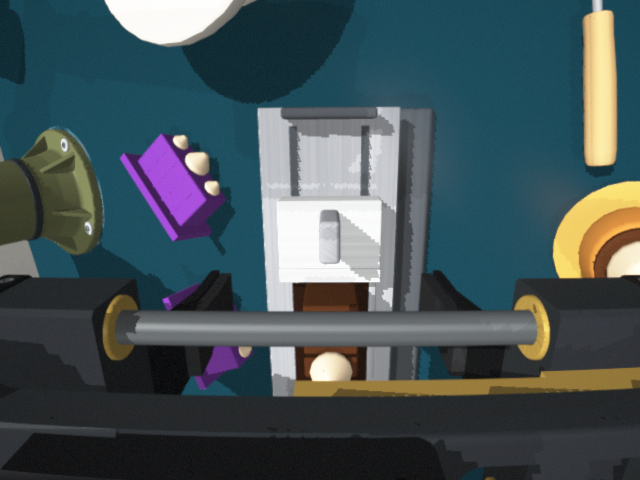

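The wrist view looks along the bed normal. The bar is centred at (329,237), midway between the fingers (columns 230 to 425). I check its position from this view's depth and from casting a ray onto the measured plane.

```bash
python3 - <<'E'
from g import *
v=V('w1'); P=(v.cloud()-O)@B-PL
r=np.zeros((480,640),bool); r[190:285,290:370]=1
k=r&(P[...,2]>.06)&(P[...,2]<.075); print(k.sum(),P[k].min(0).round(4),P[k].max(0).round(4),P[k].mean(0).round(4))
print('bed z',np.median(P[140:180,305:355,2]),'jaw block z',np.median(P[210:270,350:375,2]))
j=np.zeros_like(r); j[150:290,270:390]=1; k=j&(abs(P[...,2]-.024)<.004); print('block x',np.percentile(P[k][:,0],[1,99]),'y',np.percentile(P[k][:,1],[1,99]))
E
```

```text
902 [-0.0062  0.0823  0.0602] [0.0073 0.1117 0.0678] [0.0006 0.0977 0.0655]
bed z 4.302868137589719e-05 jaw block z 0.024001398257767533
block x [-0.03828783  0.0399085 ] y [0.04877419 0.11732472]
```

```bash
python3 -m handwheel '[[0.087,0.001,0.002,0.019,-0.3,-0.2,-0.4],[0.087,0,0,0.023,0,0,0]]'; python3 -c "
from g import *
print(np.round(ctrl.get_state()['joint_positions'],2)); plan([(tcp(bed(0,.0965,.052),RT),RT,2)])"
```

```text
time: 3.02
position: [0.6022, -0.1192, 0.1322]
tool_rot: [-2.123, -1.662, 0.445]
ft_force: [-0.1, 1.4, -0.4]
grip_width: 0.996
grip_force: 0.0
[-0.15  0.79  0.59  1.11 -0.34  1.87  0.15]
t 3.025 p [ 0.6022 -0.1192  0.1322] F [-0.1  1.4 -0.4] w 0.9958558955261801 0.0
2 -> [ 0.5806 -0.1139  0.0936] max 0.0223 0.1
   [0.0, -0.0, 0.0223, 0.0, 0.0, 0.0]
   [0.0, -0.0001, 0.0223, 0.1, 0.0, 0.0]
```

The third view agrees within 1 mm. I descend and close on the bar.

```bash
python3 -m handwheel '[[0.06,0,0,0.022,0,0,0],[0.04,0.001,0,0.022,0,0,0],[0.03,0,0,0,0,0,0],[0.01,0,0,0,0,0,0],[0.01,0,0,0,0,0,0],[0.01,0,0,0,0,0,0],[0.01,0,0,0,0,0,0]]' 30
python3 -c "
from g import *
plan([(tcp(bed(0,.0965+.055,.052),RT),RT,6)])"
```

```text
time: 3.9
position: [0.5816, -0.1129, 0.0958]
tool_rot: [-2.123, -1.663, 0.444]
ft_force: [-0.3, -0.3, -1.3]
grip_width: 0.286
grip_force: 0.0
t 3.9 p [ 0.5816 -0.1129  0.0958] F [-0.3 -0.3 -1.3] w 0.28578119775466015 0.0
6 -> [ 0.5938 -0.0605  0.0936] max 0.009 0.1
   [0.009, 0.0001, 0.0004, 0.0, 0.0, 0.0]
   [0.009, 0.0001, 0.0004, 0.0, 0.0, 0.0]
   [0.009, 0.0001, 0.0003, 0.0, 0.0, 0.0]
   [0.0089, 0.0001, 0.0004, 0.0, 0.0, 0.0]
   [0.009, 0.0001, 0.0003, 0.1, 0.0, 0.0]
   [0.0089, 0.0, 0.0004, 0.0, 0.0, 0.0]
```

Fingers are still closing (25 mm open), so I wait, then slide once gripped.

```bash
python3 -m handwheel '[[0.01,0,0,0.001,0,0,0],[0.01,0,0,0,0,0,0],[0.01,0,0,0,0,0,0],[0.01,0,0,0,0,0,0]]' 30
```

```text
time: 4.4
position: [0.5818, -0.1129, 0.0943]
tool_rot: [-2.125, -1.664, 0.443]
ft_force: [4.6, -1.7, -2.2]
grip_width: 0.155
grip_force: 30.0
```

```bash
python3 -m handwheel '[[0.01,0.004,0,0,0,0,0],[0.01,0.008,0,0,0,0,0],[0.01,0.009,0,0,0,0,0],[0.01,0.009,0,0,0,0,0],[0.01,0.009,0,0,0,0,0],[0.01,0.008,0,0,0,0,0],[0.01,0.004,0,0,0,0,0]]'
python3 -c "
from g import *
plan([(tcp(bed(0,.0965+.055,.052),RT),RT,1)])"
```

```text
time: 5.28
position: [0.5934, -0.0661, 0.0943]
tool_rot: [-2.128, -1.663, 0.448]
ft_force: [4.5, -6.7, -2.4]
grip_width: 0.161
grip_force: 30.0
t 5.275 p [ 0.5934 -0.0661  0.0943] F [ 4.5 -6.7 -2.4] w 0.16108473084099942 30.00682532787323
1 -> [ 0.5938 -0.0604  0.0937] max 0.0056 0.3
   [0.0056, -0.0005, 0.001, 0.3, 0.3, -0.2]
```

Now I creep to the stop, watching force.

```bash
for i in 1 2 3; do python3 -m handwheel '[[0.01,0.002,0,0,0,0,0],[0.01,0.001,0,0,0,0,0]]' | egrep 'posi|ft_'; done
```

```text
position: [0.5941, -0.0634, 0.0943]
ft_force: [4.0, -6.9, -2.8]
position: [0.5948, -0.0606, 0.0943]
ft_force: [3.7, -6.6, -3.2]
position: [0.5949, -0.0601, 0.0943]
ft_force: [1.7, -11.7, -3.6]
```

The stop is reached. One firm push to confirm, then I release and retreat along the normal.

```bash
python3 -m handwheel '[[0.01,0.003,0,0,0,0,0],[0.01,0,0,0,0,0,0]]' | egrep 'posi|ft_'
python3 -m handwheel '[[0.05,0,0,0,0,0,0],[0.087,0,0,0,0,0,0],[0.087,0,0,0,0,0,0],[0.087,0,0,0,0,0,0]]'
python3 -m handwheel '[[0.087,0,0,-0.02,0,0,0],[0.087,0,0,-0.03,0,0,0],[0.087,0,0,-0.03,0,0,0],[0.087,0,0,0,0,0,0]]'
python3 - <<'E'
from g import *
save('wrist','w2')
v=V('w2'); P=(v.cloud()-O)@B-PL
k=(P[...,2]>.055)&(P[...,2]<.075)&(abs(P[...,0])<.015)&(P[...,1]>.1)&(P[...,1]<.19); print('handle',k.sum(),P[k].min(0).round(4),P[k].max(0).round(4))
hs=cv2.cvtColor(v.im,cv2.COLOR_BGR2HSV); br=(hs[...,0]<22)&(hs[...,1]>90)&(hs[...,2]<150)&(abs(P[...,0])<.05)&(abs(P[...,1])<.09)&(P[...,2]>.052)&(P[...,2]<.066)
print('blk',br.sum(),np.percentile(P[br],[1,99],axis=0).round(4))
plan([(tcp(bed(0,0,.04+.09),RT),RT,5),(tcp(bed(0,0,.04),RT),RT,4)])
E
```

```text
position: [0.5948, -0.0601, 0.0943]
ft_force: [1.8, -13.9, -3.1]
time: 6.78
position: [0.5958, -0.0507, 0.0947]
tool_rot: [-2.122, -1.663, 0.444]
ft_force: [-0.1, -0.6, -0.8]
grip_width: 0.522
grip_force: 0.0
time: 7.28
position: [0.636, -0.0614, 0.1657]
tool_rot: [-2.125, -1.665, 0.442]
ft_force: [-0.6, 0.8, -0.9]
grip_width: 0.955
grip_force: 0.0
handle 957 [-0.006   0.1358  0.0554] [0.0078 0.1663 0.0677]
blk 1 [[0.0162 0.0495 0.0524]
 [0.0162 0.0495 0.0524]]
t 7.325 p [ 0.635  -0.0611  0.1642] F [ 0.4 -0.  -0.9] w 0.9748271794317469 0.0
5 -> [ 0.5953 -0.2169  0.1612] max 0.0322 0.1
   [-0.0322, 0.0001, 0.0007, 0.0, 0.0, 0.0]
   [-0.0321, 0.0001, 0.0007, 0.0, 0.0, 0.0]
   [-0.0322, 0.0001, 0.0006, 0.1, 0.0, 0.0]
   [-0.0321, 0.0001, 0.0007, 0.0, 0.0, 0.0]
   [-0.0322, 0.0, 0.0006, 0.1, 0.0, 0.0]
4 -> [ 0.5517 -0.2061  0.0832] max 0.0225 0.0
   [0.0, 0.0, 0.0225, -0.0, 0.0, 0.0]
   [0.0, 0.0, 0.0225, -0.0, 0.0, 0.0]
   [0.0, 0.0, 0.0225, -0.0, 0.0, 0.0]
   [0.0001, 0.0001, 0.0225, -0.0, 0.0, 0.0]
```

View pics/w2.png

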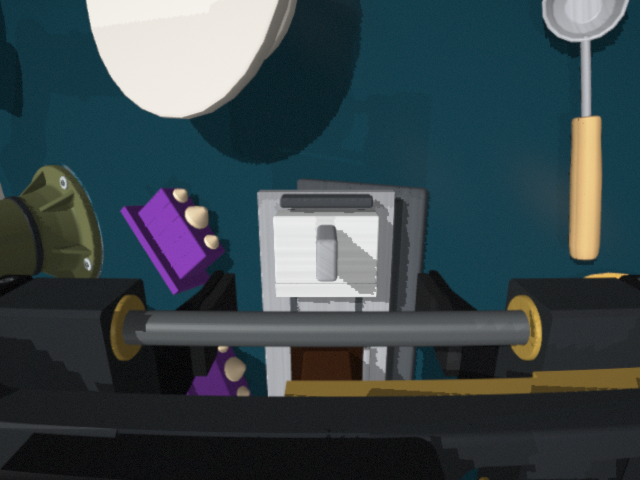

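The jaw has moved 54 mm to its stop, with its block at (327,255) against the end bar at (327,200). Next I go over the plinth.

```bash
python3 -m handwheel '[[0.087,-0.032,0,0.001,0,0,0],[0.087,-0.032,0,0.001,0,0,0],[0.087,-0.032,0,0.001,0,0,0],[0.087,-0.032,0,0,0,0,0],[0.087,-0.033,0,0,0,0,0],[0.087,0,0,0,0,0,0]]'
python3 - <<'E'
from g import *
for w in('w1','t1'):
    if w=='t1': save('top','t1')
    v=V(w); P=(v.cloud()-O)@B-PL
    hs=cv2.cvtColor(v.im,cv2.COLOR_BGR2HSV); c=(hs[...,0]<22)&(hs[...,1]>90)&(hs[...,2]<150)&(abs(P[...,0])<.045)&(abs(P[...,1])<.08)
    for lo,hi in((.008,.013),(.05,.064)):
        k=c&(P[...,2]>lo)&(P[...,2]<hi); print(w,lo,k.sum(),np.percentile(P[k],[1,99],axis=0).round(4).tolist() if k.sum() else '')
plan([(tcp(bed(0,0,.04),RT),RT,4)])
print(np.round(ctrl.get_state()['joint_positions'],2))
E
```

```text
time: 8.07
position: [0.5921, -0.2199, 0.1604]
tool_rot: [-2.126, -1.655, 0.447]
ft_force: [0.2, -1.3, -0.3]
grip_width: 1.005
grip_force: 0.0
w1 0.008 1012 [[-0.0291, -0.0496, 0.0085], [0.0322, 0.0443, 0.0116]]
w1 0.05 1402 [[-0.0186, -0.0124, 0.0505], [0.0212, 0.0493, 0.0613]]
t1 0.008 195 [[-0.0334, -0.0628, 0.008], [0.0241, -0.0102, 0.0128]]
t1 0.05 260 [[-0.0214, -0.0514, 0.0505], [0.0189, -0.0148, 0.0624]]
t 8.125 p [ 0.5933 -0.2175  0.1604] F [0.1 0.5 0.3] w 1.0014895783879034 0.0
4 -> [ 0.5516 -0.2061  0.0833] max 0.0221 0.1
   [0.0003, 0.0003, 0.0221, -0.0, -0.0, -0.0]
   [0.0002, 0.0003, 0.0221, -0.0, -0.0, -0.0]
   [0.0003, 0.0003, 0.0221, -0.0, -0.0, -0.1]
   [0.0002, 0.0003, 0.0221, -0.0, -0.1, -0.0]
[-0.01  0.82  0.61  1.01 -0.3   1.93  0.27]
```

```bash
python3 -m handwheel '[[0.087,0,0.001,0.022,0,0,0],[0.087,0,0.001,0.022,0,0,0],[0.087,0.001,0,0.022,0,0,0],[0.087,0,0,0.021,0,0,0],[0.087,0,0,0,0,0,0]]' | egrep 'posi|ft_'
python3 -m handwheel '[[0.03,0,0,0,0,0,0],[0.03,0,0,0,0,0,0],[0.03,0,0,0,0,0,0],[0.03,0,0,0,0,0,0],[0.03,0,0,0,0,0,0],[0.03,0,0,0,0,0,0],[0.03,0,0,0,0,0,0],[0.03,0,0,0,0,0,0]]' 25
python3 -c "
from g import *
plan([(tcp(bed(0,0,.04),RT),RT,1)])"
```

```text
position: [0.5535, -0.2032, 0.0835]
ft_force: [-0.3, 0.2, 1.1]
time: 9.75
position: [0.5541, -0.206, 0.0853]
tool_rot: [-2.123, -1.662, 0.445]
ft_force: [-1.1, 0.6, 2.0]
grip_width: 0.455
grip_force: 25.0
t 9.75 p [ 0.5541 -0.206   0.0853] F [-1.1  0.6  2. ] w 0.4550493742519212 25.001108050346375
1 -> [ 0.5516 -0.2061  0.0832] max 0.003 0.1
   [-0.0007, -0.0011, 0.003, 0.1, 0.0, 0.0]
```

Gripped at 39.6 mm, which is the block's width. I lift along the bed normal, firming the grip a bit.

```bash
python3 -m handwheel '[[0.03,0,0,-0.005,0,0,0],[0.03,0,0,-0.015,0,0,0],[0.03,0,0,-0.025,0,0,0],[0.03,0,0,-0.025,0,0,0],[0.03,0,0,0,0,0,0]]' 35
python3 - <<'E'
from g import *
save('scene','s2')
C=np.array([.4955,.187,.0905])
# keep tool relative turn; bearing of stand ~20deg -> choose yaw so that tool x ~ 105
plan([(np.array([.55,-.12,.30]),down(85),6),(np.array([.4955,.187,.22]),down(105),8)])
E
```

```text
time: 10.38
position: [0.5906, -0.2152, 0.1474]
tool_rot: [-2.127, -1.667, 0.441]
ft_force: [0.1, 0.3, -3.7]
grip_width: 0.455
grip_force: 35.0
t 10.425 p [ 0.5894 -0.2148  0.1461] F [-0.7 -0.  -2.7] w 0.45385511093240855 34.99482035636902
6 -> [ 0.55 -0.12  0.3 ] max 0.0248 5.0
   [0.0138, -0.0215, -0.0173, -4.9, -0.4, -1.4]
   [0.0141, -0.0197, -0.0191, -5.0, -0.4, -1.4]
   [0.0144, -0.0176, -0.0208, -4.9, -0.4, -1.5]
   [0.0147, -0.0153, -0.0223, -5.0, -0.3, -1.4]
   [0.015, -0.013, -0.0237, -4.9, -0.4, -1.5]
   [0.0151, -0.0104, -0.0248, -5.0, -0.3, -1.4]
8 -> [0.4955 0.187  0.22  ] max 0.039 2.5
   [0.0376, -0.0102, 0.01, 0.0, -0.0, -2.5]
   [0.038, -0.0085, 0.01, 0.0, -0.0, -2.5]
   [0.0384, -0.0068, 0.01, 0.0, -0.0, -2.5]
   [0.0386, -0.0052, 0.01, 0.0, -0.0, -2.5]
   [0.0388, -0.0035, 0.01, 0.0, -0.0, -2.5]
   [0.0389, -0.0017, 0.0101, 0.0, -0.0, -2.5]
   [0.039, -0.0001, 0.01, 0.0, -0.0, -2.5]
   [0.039, 0.0017, 0.0101, 0.0, -0.0, -2.5]
```

View pics/s2.png

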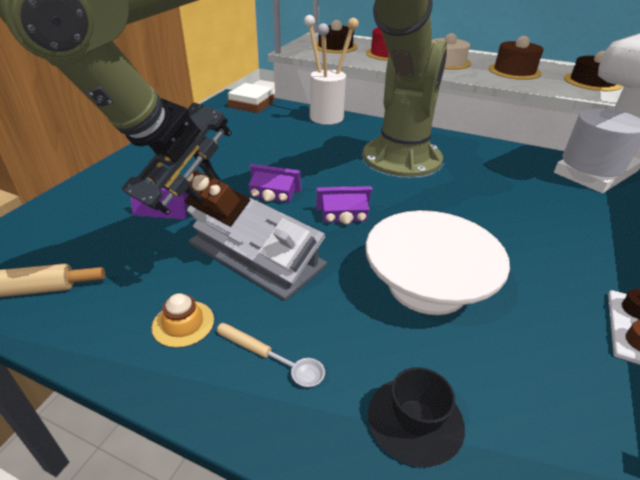

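The plinth is lifted out at (215,197), and the jaw is open with its handle at (290,240). Now I turn it upright while rising, then go over the stand.

```bash
python3 -m handwheel '[[0.03,0.014,-0.021,-0.017,-4.9,-0.4,-1.4],[0.03,0.014,-0.02,-0.019,-5,-0.4,-1.4],[0.03,0.014,-0.018,-0.021,-4.9,-0.4,-1.5],[0.03,0.015,-0.015,-0.022,-5,-0.3,-1.4],[0.03,0.015,-0.013,-0.024,-4.9,-0.4,-1.5],[0.03,0.015,-0.01,-0.025,-5,-0.3,-1.4]]' | egrep 'posi|ft_|wid'
python3 -m handwheel '[[0.03,0.038,-0.01,0.01,0,0,-2.5],[0.03,0.038,-0.008,0.01,0,0,-2.5],[0.03,0.038,-0.007,0.01,0,0,-2.5],[0.03,0.039,-0.005,0.01,0,0,-2.5],[0.03,0.039,-0.003,0.01,0,0,-2.5],[0.03,0.039,-0.002,0.01,0,0,-2.5],[0.03,0.039,0,0.01,0,0,-2.5],[0.03,0.039,0.002,0.01,0,0,-2.5],[0.03,0,0,0,0,0,0]]'
python3 - <<'E'
from g import *
plan([(np.array([.4955,.187,.16]),down(105),3)])
save('scene','s3');save('top','t3');save('wrist','w3')
# underside of plinth: lowest brown points
for n in('s3',):
    v=V(n);P=v.cloud();hs=cv2.cvtColor(v.im,cv2.COLOR_BGR2HSV)
    c=(hs[...,0]<22)&(hs[...,1]>60)&(hs[...,2]<150)&(np.hypot(P[...,0]-.495,P[...,1]-.187)<.11)&(P[...,2]>.1)&(P[...,2]<.32)
    print(c.sum(),np.percentile(P[c],[1,5,50,95,99],axis=0).round(4))
    ys,xs=np.nonzero(c);print(xs.min(),xs.max(),ys.min(),ys.max())
    cv2.imwrite('pics/s3c.png',cv2.resize(v.im[80:320,300:560],(650,600)))
E
```

```text
position: [0.5485, -0.1188, 0.2995]
ft_force: [-0.6, 0.5, -2.5]
grip_width: 0.456
time: 12.3
position: [0.4941, 0.1932, 0.2186]
tool_rot: [-1.9, -2.495, 0.003]
ft_force: [-0.4, 0.8, -2.2]
grip_width: 0.455
grip_force: 35.0
t 12.3 p [0.4941 0.1932 0.2186] F [-0.4  0.8 -2.2] w 0.45457662993111003 34.995635747909546
3 -> [0.4955 0.187  0.16  ] max 0.0196 0.2
   [-0.0022, 0.0, 0.0195, -0.1, -0.1, 0.1]
   [-0.0021, -0.0, 0.0196, -0.1, -0.0, 0.2]
   [-0.0021, -0.0001, 0.0195, -0.1, -0.1, 0.1]
2929 [[0.4812 0.1323 0.2   ]
 [0.4934 0.1424 0.2029]
 [0.5143 0.1891 0.2252]
 [0.5303 0.2413 0.2571]
 [0.5382 0.2509 0.2621]]
413 492 125 213
```

View pics/s3c.png

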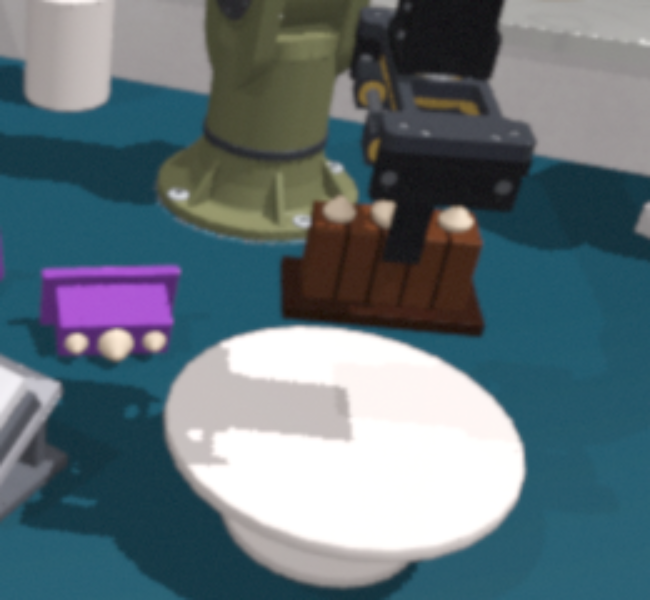

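The plinth hangs upright over the stand, with its foot plate's lower edge running from crop (283,315) to (480,330). I check that it is level.

```bash
python3 - <<'E'
from g import *
v=V('s3');P=v.cloud();hs=cv2.cvtColor(v.im,cv2.COLOR_BGR2HSV)
c=(hs[...,0]<22)&(hs[...,1]>60)&(hs[...,2]<150)&(np.hypot(P[...,0]-.495,P[...,1]-.187)<.11)&(P[...,2]>.18)&(P[...,2]<.32)
u0=[]
for u in range(416,490,6):
    r=np.nonzero(c[:,u])[0]; q=P[r[-2],u]; u0.append(q)
u0=np.array(u0);print(u0.round(4).tolist());print('slope deg',np.degrees(np.arctan(np.polyfit(u0[:,1],u0[:,2],1)[0])))
R=Ro.from_rotvec(ctrl.get_state()['tool_rot']).as_matrix();print('tool tilt',(R[:,2]).round(4), 'toolx yaw',np.degrees(np.arctan2(R[1,0],R[0,0])))
w=(hs[...,1]<60)&(hs[...,2]>150)&(np.hypot(P[...,0]-.495,P[...,1]-.187)<.1)&(P[...,2]<.12)
print('stand z',np.median(P[w][:,2]))
E
python3 -m handwheel '[[0.03,-0.002,0,0.02,0,0,0],[0.03,-0.002,0,0.022,0,0,0],[0.03,-0.001,0,0.022,0,0,0],[0.03,0,0,0.02,0,0,0],[0.03,0,0,0.01,0,0,0],[0.03,0,0,0,0,0,0]]'
```

```text
[[0.5412, 0.1446, 0.2024], [0.5377, 0.1533, 0.2028], [0.5352, 0.1625, 0.2021], [0.5328, 0.1713, 0.2032], [0.528, 0.1802, 0.201], [0.5264, 0.1894, 0.2008], [0.5257, 0.1982, 0.2029], [0.5246, 0.2073, 0.203], [0.5203, 0.2158, 0.2029], [0.5155, 0.2248, 0.2007], [0.5143, 0.2334, 0.2025], [0.5136, 0.2423, 0.2028], [0.5095, 0.2513, 0.2011]]
slope deg -0.257839799065966
tool tilt [-2.3e-03  6.0e-04 -1.0e+00] toolx yaw 104.92733095208501
stand z 0.09183391383316163
time: 13.2
position: [0.4975, 0.1827, 0.1262]
tool_rot: [-1.913, -2.488, 0.001]
ft_force: [-0.3, 0.2, -3.6]
grip_width: 0.451
grip_force: 35.0
```

```bash
python3 -m handwheel '[[0.03,0.001,0,0.005,0,0,0],[0.03,0.001,0,0.003,0,0,0],[0.03,0,0,0,0,0,0]]' | egrep 'posi|ft_'
for i in 1 2 3 4 5; do python3 -m handwheel '[[0.03,0,0,0.0015,0,0,0],[0.03,0,0,0,0,0,0]]' | egrep 'posi|ft_'; done
```

```text
position: [0.4969, 0.1856, 0.1185]
ft_force: [-0.4, -0.3, -3.2]
position: [0.4969, 0.1854, 0.117]
ft_force: [-0.0, -0.6, -2.5]
position: [0.4969, 0.1853, 0.1154]
ft_force: [-0.5, -0.5, -3.5]
position: [0.4971, 0.1854, 0.114]
ft_force: [-0.4, -0.2, -3.0]
position: [0.4971, 0.1855, 0.1138]
ft_force: [-2.7, -1.3, 4.8]
position: [0.497, 0.1855, 0.1137]
ft_force: [-6.4, -1.5, 13.8]
```

Contact is made (13.8 N). I ease off 1.5 mm of command, release slowly, and retreat straight up.

```bash
python3 -m handwheel '[[0.03,0,0,-0.0015,0,0,0],[0.042,0,0,0,0,0,0],[0.05,0,0,0,0,0,0],[0.07,0,0,0,0,0,0],[0.087,0,0,0,0,0,0],[0.087,0,0,0,0,0,0],[0.087,0,0,0,0,0,0],[0.087,0,0,0,0,0,0]]' 10
python3 -m handwheel '[[0.087,0,0,-0.01,0,0,0],[0.087,0,0,-0.03,0,0,0],[0.087,0,0,-0.05,0,0,0],[0.087,0,0.0,-0.05,0,0,0],[0.087,0,-0.05,-0.02,0,0,0],[0.087,0,-0.05,0,0,0,0],[0.087,0,0,0,0,0,0],[0.087,0,0,0,0,0,0]]'
python3 - <<'E'
from g import *
save('scene','s4');save('top','t4')
for n in('s4','t4'):
    v=V(n);P=v.cloud();hs=cv2.cvtColor(v.im,cv2.COLOR_BGR2HSV)
    c=(hs[...,0]<22)&(hs[...,1]>60)&(hs[...,2]<150)&(np.hypot(P[...,0]-.495,P[...,1]-.187)<.12)&(P[...,2]>.085)&(P[...,2]<.2)
    r=cv2.minAreaRect((P[c&(P[...,2]>.14)][:,:2]*1000).astype(np.float32)); print(n,'top face',c.sum(),r,np.percentile(P[c][:,2],[1,50,99]).round(4))
a,b=V('s4').im[120:480,160:560],V('t4').im[190:380,60:480]
cv2.imwrite('pics/end.png',np.vstack([cv2.resize(a,(444,400)),cv2.resize(b,(444,200))]))
E
```

```text
time: 15.82
position: [0.4969, 0.1854, 0.1125]
tool_rot: [-1.912, -2.489, 0.0]
ft_force: [-0.4, 0.3, 0.8]
grip_width: 0.978
grip_force: 0.0
time: 16.82
position: [0.4013, 0.1594, 0.2734]
tool_rot: [-1.912, -2.49, -0.003]
ft_force: [0.7, -0.1, -0.1]
grip_width: 0.998
grip_force: 0.0
s4 top face 2428 ((501.1836853027344, 182.5856475830078), (39.49369812011719, 98.76145935058594), 17.531078338623047) [0.0961 0.1226 0.1532]
t4 top face 323 ((502.266357421875, 162.40492248535156), (38.65862274169922, 56.59364700317383), 14.884360313415527) [0.1433 0.1494 0.1546]
```

View pics/end.png

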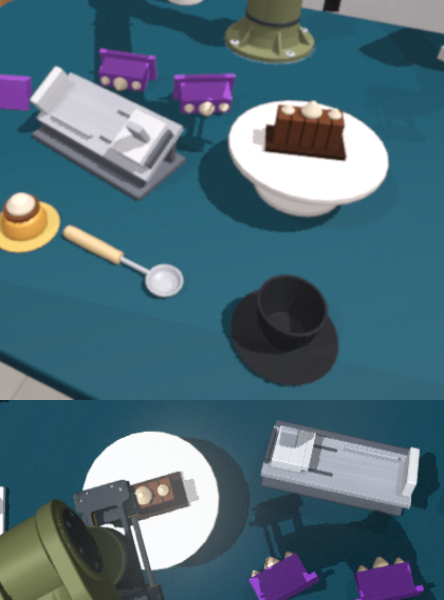

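The plinth stands upright on the stand, about 6 mm from centre in the scene view. The jaw is still open, and the cup, dome pastry and spoon look undisturbed. The arm is clear, so I hand in.

```bash
python3 -c "
from bench import ctrl
print(ctrl.close_job())"
```

```text
the job is handed in; nothing more can be done
None
```

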